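Scrape the shackle links off the hand shovel into the hopper bin

TASK

Put all four steel spring-shackle links into the wide hopper bin: the three on the flat hand shovel and the one that slipped off beside it. Carry the shovel over by its grip with the three links aboard, press the front edge of its blade down on the bin's low front rim and keep it pressed there while you tip the shovel until they have all slid in, then lay the empty shovel flat on the rubber mat again. Do not shove the bin about and leave the nut bin, the carton and the oil bottle where they stand.

Things in the scene. Friction and masses are not known exactly. Their poses are not given: they have to be found in the camera images.
- shovel: flat hand shovel: bare aluminium pan 160 long (x) x 130 wide x 3 mm thick, upright side walls 22 mm high over the rear 115 mm and a 26 mm high back wall, open at the front; black plastic grip behind it. Mass 0.16 to 0.26 kg, most of it in the pan. Origin: centre of the underside of the pan; x towards the front edge, z up out of the pan. Oiled steel slides on the pan once it slopes more than 18 to 26 degrees
- shovel_grip (a point): point on the axis of the shovel's grip, the place to take it: 127.6 mm behind (-x) and 50.5 mm above the shovel's origin. The grip is a straight bar 26 mm wide (y, flat vertical sides) x 30 mm tall x 135 mm long that starts at the back wall of the pan (35 mm up) and rises backwards at 18 degrees; this point lies 50 mm along it. Axes as the shovel's
- shovel_edge (a point): middle of the shovel's front edge, on the underside: 80 mm ahead (+x) of the shovel's origin. Axes as the shovel's
- link0_centre (a point): centre of a shackle link that lies on the shovel: plain dark steel strap 84 long (x) x 26 wide (y) x 7 mm thick (z) with rounded ends and two bolt holes, 0.08 kg
- link1_centre (a point): centre of a second, equal link on the shovel
- link2_centre (a point): centre of a third, equal link on the shovel
- link3_centre (a point): centre of the fourth, equal link, which lies flat on the bench to the left of the shovel; x along its length
- bin: wide hopper bin, grey sheet steel, empty, loose on the bench, about 2 kg: 210 long (x) x 186 wide (y), walls and floor 4 mm. The low front wall is on its -x side (facing the robot), its rounded rim is 70 mm high; the back and the sides are 115 mm high, the sides sloping down to the front rim over the front 50 mm. Origin: centre of the underside
- bin_rim (a point): middle of the top of the bin's low front rim: 103 mm ahead (-x) of the bin's origin, 70 mm up. Axes as the bin's: x points from the front rim to the back wall
- nut_bin: narrow hopper bin full of wheel nuts, 210 x 112 x 115 mm, the same make, close on one side of the wide bin. Origin: centre of the underside
- carton: plain cardboard carton 170 (x) x 110 x 120 mm high, close on the other side of the wide bin. Origin: centre of the underside
- oil: upright grey oil bottle, 68 mm in diameter, 200 mm high, beside the way to the front rim. Origin: centre of the underside
- mat_centre (a point): centre of the black rubber mat, a 1 mm sheet 300 x 300 mm flat on the bench, on which the shovel lies at the start. Axes along its edges
There are look-alikes about, which are no part of the job. What is shaped like the part that bears link3_centre but brown or turquoise is not meant.

How it is judged:
On the way, in this order (a step that is already met when the one before it is completed fails the run):
1. the front edge of the blade is pressed on the bin's front rim with all three links still on the shovel (contact force between shovel and bin above 1 N and x of shovel_edge in the frame of bin between -0.115 and 0 m and y of shovel_edge in the frame of bin between -0.06 and 0.06 m and z of shovel_edge in the frame of bin between 0.01 and 0.082 m and x of link0_centre in the frame of shovel between -0.085 and 0.085 m and y of link0_centre in the frame of shovel between -0.07 and 0.07 m and z of link0_centre in the frame of shovel between -0.005 and 0.035 m and x of link1_centre in the frame of shovel between -0.085 and 0.085 m and y of link1_centre in the frame of shovel between -0.07 and 0.07 m and z of link1_centre in the frame of shovel between -0.005 and 0.035 m and x of link2_centre in the frame of shovel between -0.085 and 0.085 m and y of link2_centre in the frame of shovel between -0.07 and 0.07 m and z of link2_centre in the frame of shovel between -0.005 and 0.035 m), for 0.1 s.
2. the three links have slid into the bin and the edge is still pressed on the rim (contact force between shovel and bin above 0.5 N and x of shovel_edge in the frame of bin between -0.115 and 0 m and y of shovel_edge in the frame of bin between -0.06 and 0.06 m and z of shovel_edge in the frame of bin between 0.01 and 0.082 m and x of link0_centre in the frame of bin between -0.105 and 0.105 m and y of link0_centre in the frame of bin between -0.093 and 0.093 m and z of link0_centre in the frame of bin between 0 and 0.07 m and x of link1_centre in the frame of bin between -0.105 and 0.105 m and y of link1_centre in the frame of bin between -0.093 and 0.093 m and z of link1_centre in the frame of bin between 0 and 0.07 m and x of link2_centre in the frame of bin between -0.105 and 0.105 m and y of link2_centre in the frame of bin between -0.093 and 0.093 m and z of link2_centre in the frame of bin between 0 and 0.07 m), for 0.1 s.
At the end, for the whole second after the job is handed in: All four links lie inside the wide bin, their centres below 60 mm above its underside; the shovel is released, at rest and lies flat on the bench (within 6 degrees), right way up, the centre of its pan within 120 mm of the mat's centre along both edges of the mat (x of link0_centre in the frame of bin between -0.105 and 0.105 m and y of link0_centre in the frame of bin between -0.093 and 0.093 m and z of link0_centre in the frame of bin between 0 and 0.06 m and x of link1_centre in the frame of bin between -0.105 and 0.105 m and y of link1_centre in the frame of bin between -0.093 and 0.093 m and z of link1_centre in the frame of bin between 0 and 0.06 m and x of link2_centre in the frame of bin between -0.105 and 0.105 m and y of link2_centre in the frame of bin between -0.093 and 0.093 m and z of link2_centre in the frame of bin between 0 and 0.06 m and x of link3_centre in the frame of bin between -0.105 and 0.105 m and y of link3_centre in the frame of bin between -0.093 and 0.093 m and z of link3_centre in the frame of bin between 0 and 0.06 m and x of shovel in the frame of mat_centre between -0.12 and 0.12 m and y of shovel in the frame of mat_centre between -0.12 and 0.12 m and angle between shovel's own z axis and vertical below 0.1 rad and height (world z) of shovel below 0.012 m and linear speed of shovel below 0.03 m/s); the robot touches nothing.
It fails at once if the wide bin is shoved more than 30 mm (distance of bin from where it was at the start of the episode above 0.03 m).
It fails at once if the nut bin is shoved more than 20 mm (distance of nut_bin from where it was at the start of the episode above 0.02 m).
It fails at once if the carton is shoved more than 20 mm (distance of carton from where it was at the start of the episode above 0.02 m).
It fails at once if the oil bottle is shoved more than 20 mm or tipped (distance of oil from where it was at the start of the episode above 0.02 m or angle between oil's own z axis and vertical above 0.3 rad).
It also fails if it takes over 72 s, if anything falls off the work surface, if the arm or the gripper's body presses on something with over 40 N, if the wrist force passes 120 N, or if a joint passes its speed limit or range.

ROBOT

A 6-joint arm with a two-finger parallel gripper is mounted at the origin on the work surface. World frame = base frame: x ahead of the robot, y to its left, z up, the work surface at z = 0. Lengths are in m, angles in rad, forces in N, time in s.
With the tool pointing down it reaches from about 0.3 to 0.775 m from the base axis. Payload 14.6 kg.
Tool frame: the origin (TCP) lies midway between the tips of the shut fingers; the grasp point (between the pads) lies 19 mm behind it (ctrl.pinch_z is the distance from the TCP to the grasp point, in m); z points along the fingers, y is the line along which they close (so a half turn about z gives the same grasp; the last joint's range is limited). The gripper opens to 94 mm and grips with 3 to 60 N. Pads are 16 mm wide; open, the fingers measure 119 mm over their backs; the gripper's body (75 mm by 177 mm) begins 78 mm behind the grasp point.
Start: joints at [-1.371, 0.3, 1.521, -0, 1.321, -0.067], TCP at [0.145, -0.531, 0.205] pointing down, gripper open.
Joint ranges: [-3.03, 3.03], [-0.79, 2.21], [0.23, 2.52], [-1.04, 4.18], [0, 3.07], [-2.55, 2.55]. Speed limits (rad/s): [2.22, 2.22, 2.57, 3.14, 3.14, 3.14].

INTERFACE

Orientations are given as [roll, pitch, yaw] about the fixed x, y, z axes, in that order (R = Rz(yaw) Ry(pitch) Rx(roll)).
In Python, from station import ctrl gives the robot as it stands.
- The arm moves only by the tool jog_arm, never from a script. Its argument "motion" is a list of rows, each a list of 7 numbers: the shift along the tool's x, y, z in m, then the turn, a rotation vector about the tool's x, y, z in rad, then the opening, from -1 (shut) to 1 (fully open). In form: [[tx, ty, tz, rx, ry, rz, gripper], ...]. A call has 1 to 5 rows; each row shifts and turns the commanded pose from where the row before left it, along the tool's axes as they then stand; what a row does not reach is not made up. A row lasts 1/10 s, in which the tool goes at most 50 mm and 8.59 degrees, less where a joint would pass 70% of its speed; a pose out of reach is approached as far as the arm can. A call is refused whole if a number of a shift passes 0.05 or a number of a turn 0.15, either way. A call with a gripper value outside its range is refused whole. The fingers move at their own pace and stop on an object; "squeeze" is the grip in N (left out, the last holds). Time passes only in rows, so rows that do not move let the fingers close. It gives the time, the measured TCP pose, the force, the opening and the grip force at its end, in the units of the state.
- ctrl.get_obs(): the state, without advancing time (a new reading comes with each control period).
- ctrl.camera(name): name is "scene" or "top" or "wrist"; returns the picture (400x640x3 uint8, red, green, blue); there is no depth.
- ctrl.camera_model(name): a dict with "intrinsics" (3x3 intrinsics, pixels), "rvec" (rotation vector, rad) and "tvec" (3), from world to camera coordinates, as OpenCV has them. Camera axes: x right, y down, z forward; pixel columns grow to the right and rows downward; lengths in m; the calibration is good to about 2 mm. A picture is of the moment at which its call begins: read the wrist's pose just before it. camera_model takes no time and is no camera call; for the wrist camera it gives the pose at the moment of the call.
- ctrl.hand_in(): hands the job in; it is judged then, once.
The state is a dict: "time_s": time; "qpos": joint angles; "joint_vel": joint speeds; "tau": joint torques, N m; "ee_pos": TCP position; "eef_rot": TCP orientation; "force": force on the tool from outside, world axes, zero at the start; "moment": the same for the moment, N m; "grip_width": finger opening in m; "grip_force": force on a finger pad.
Only numpy, scipy, OpenCV 4.12 (cv2) and the standard library are available. Lean on these libraries where they do the work, as an engineer would, in place of code of your own. Each camera call takes 0.05 s, during which the arm holds its last target. There are 200 camera calls.

## Working session

There is one attempt and no reset: what is moved stays moved. The work goes in short steps, Python scripts to look and compute and a tool call to move; the robot and the scene stay as the last step left them, time stands still between calls to the robot, and variables do not carry over. Pictures are saved under pics/ and viewed, at most 10 in all, crops included, and the job is handed in when it is done.

Besides the shell and the picture viewer there is one more tool, called after "Call:" as name(argument=value, ...), one argument or row to a line, values as JSON. jog_arm: Moves the arm, as the interface text tells. Its arguments: {"type":"object","properties":{"motion":{"type":"array"},"squeeze":{"type":"number"}},"required":["motion"]}

```bash
mkdir -p pics; ls; python3 - <<'E'
from station import ctrl
import cv2
for n in ("top","scene"):
    cv2.imwrite(f"pics/{n}0.png",ctrl.camera(n)[:,:,::-1])
    print(n,ctrl.camera_model(n))
print(ctrl.get_obs(),ctrl.pinch_z)
E
```

```text
pics
top {'intrinsics': array([[454.16133515,   0.        , 322.36275708],
       [  0.        , 454.16133515, 204.99210258],
       [  0.        ,   0.        ,   1.        ]]), 'rvec': array([ 2.14102016, -2.11084527,  0.17409303]), 'tvec': array([0.03069075, 0.54760357, 1.26567998])}
scene {'intrinsics': array([[399.78810572,   0.        , 321.45468193],
       [  0.        , 399.78810572, 192.3549205 ],
       [  0.        ,   0.        ,   1.        ]]), 'rvec': array([ 0.9966887 ,  2.64558763, -0.77042074]), 'tvec': array([ 0.38161759, -0.29368239,  1.38975488])}
{'time_s': 0.1, 'qpos': array([-1.37060781e+00,  3.00437599e-01,  1.52151931e+00,  2.40760256e-05,
        1.32070381e+00, -6.66207403e-02]), 'joint_vel': array([ 1.03953711e-03, -1.33324446e-03, -8.22750120e-05,  1.13647729e-03,
        1.09824879e-03,  1.31828360e-03]), 'tau': array([ 1.21961995e-03, -5.32646048e+01, -3.53284800e+01,  7.09606125e-02,
        2.35157524e-02, -6.25227017e-05]), 'ee_pos': array([ 0.1449552 , -0.53030846,  0.20493084]), 'eef_rot': array([-3.14052851e+00, -9.43717351e-05,  2.66803237e-01]), 'force': array([-0.34196432,  0.37440528, -0.14291183]), 'moment': array([ 0.0914516 ,  0.01657511, -0.01762149]), 'grip_force': 0.0, 'grip_width': 0.09439747653401206} 0.0188
```

View pics/top0.png

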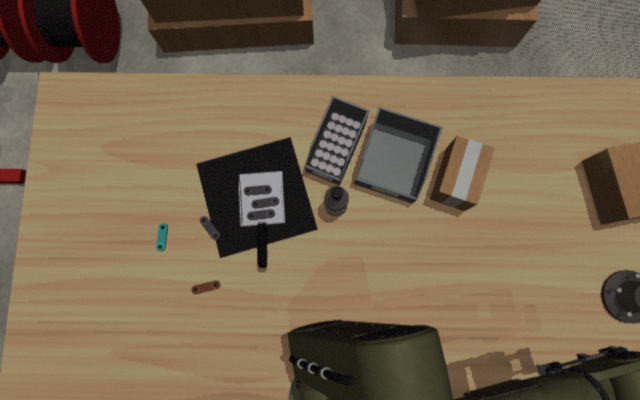

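View pics/scene0.png

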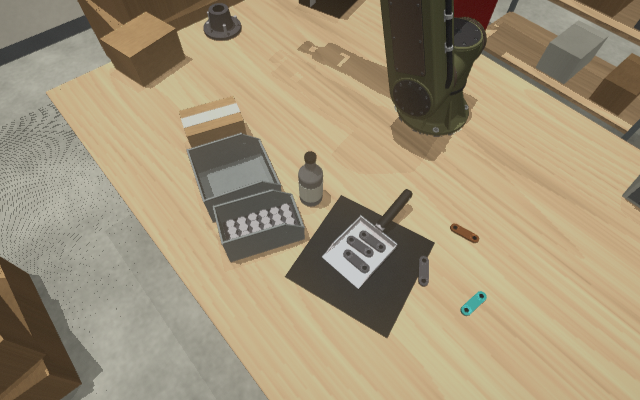

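The top view shows the shovel at about (262,200), grip running down to (262,262), loose grey link at (210,228), nut bin at (336,140), wide bin at (398,155), carton at (462,173) and bottle at (336,200). I'll enlarge it to get accurate pixels.

```bash
python3 - <<'E'
import cv2
im=cv2.imread("pics/top0.png")
c=cv2.resize(im[90:280,185:505],None,fx=2.5,fy=2.5,interpolation=cv2.INTER_CUBIC)
c=cv2.convertScaleAbs(c,alpha=1.4,beta=15)
for u in range(200,505,20):
    cv2.line(c,(int((u-185+.5)*2.5),0),(int((u-185+.5)*2.5),6 if u%100 else 14),(0,0,255),1); cv2.putText(c,str(u),(int((u-185)*2.5)-8,16),0,.3,(0,0,255))
for v in range(100,280,20):
    cv2.line(c,(0,int((v-90+.5)*2.5)),(6,int((v-90+.5)*2.5)),(0,0,255),1); cv2.putText(c,str(v),(8,int((v-90+.5)*2.5)+3),0,.3,(0,0,255))
cv2.imwrite("pics/top0c.png",c)
E
```

```text
(no output)
```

View pics/top0c.png

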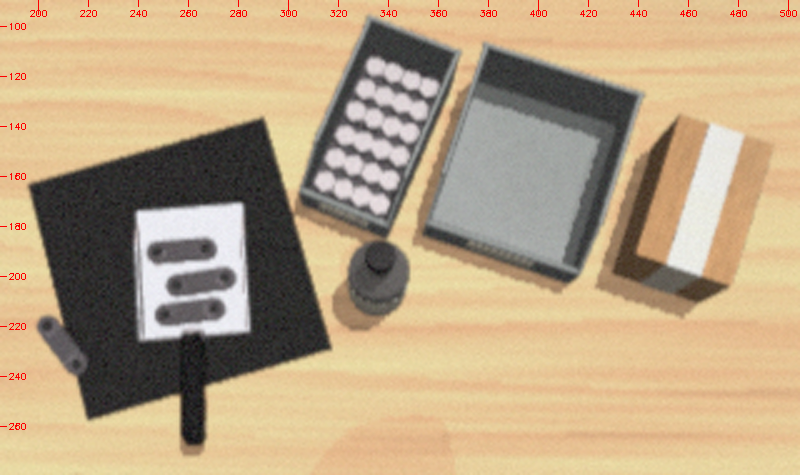

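Readings in the crop: mat corners (30,184),(264,118),(330,348),(88,419); pan front corners (136,211),(243,203); bin back corners (486,44),(642,94); loose link holes (47,326),(78,366). Next, a scene crop for a second view.

```bash
python3 - <<'E'
import cv2
im=cv2.imread("pics/scene0.png")
x0,y0,x1,y1,s=170,85,440,285,2.9
c=cv2.resize(im[y0:y1,x0:x1],None,fx=s,fy=s,interpolation=cv2.INTER_CUBIC)
c=cv2.convertScaleAbs(c,alpha=1.3,beta=20)
cv2.imwrite("pics/scene0c.png",c)
E
```

```text
(no output)
```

View pics/scene0c.png

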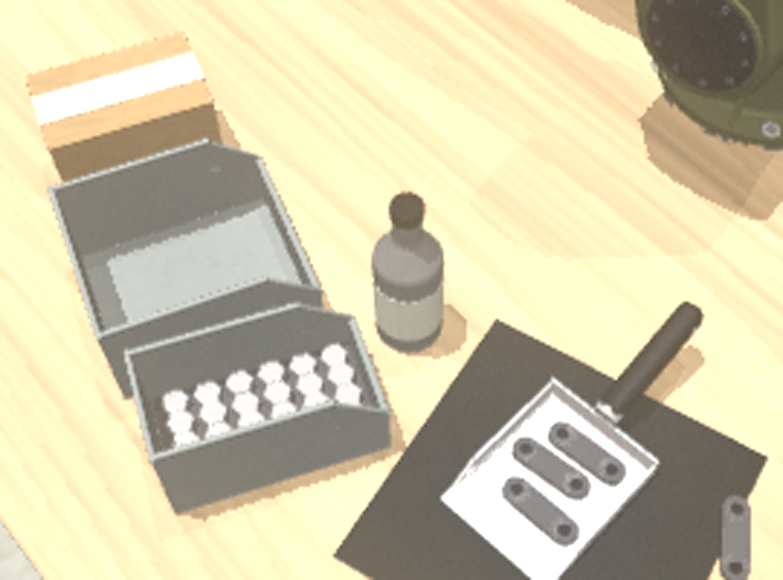

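Scene crop: bin back corners (52,188) and (102,333), rim ends (260,158) and (320,293); shovel rear wall tops (555,380) and (658,462), front corner (443,498), grip end (690,310). Fitting poses to both views.

```bash
cat > h.py <<'E'
import numpy as np, cv2
from scipy.optimize import least_squares
from station import ctrl
M={n:ctrl.camera_model(n) for n in("top","scene")}
def T(cx,cy): return np.array([185+(cx+.5)/2.5-.5,90+(cy+.5)/2.5-.5])
def S(cx,cy): return np.array([170+(cx+.5)/2.9-.5,85+(cy+.5)/2.9-.5])
def proj(n,P):
    m=M[n]; return cv2.projectPoints(np.array(P,float).reshape(-1,3),m["rvec"],m["tvec"],m["intrinsics"],None)[0][:,0]
def back(n,uv,z,m=None):
    m=m or M[n]; R=cv2.Rodrigues(m["rvec"])[0]; C=-R.T@m["tvec"]
    d=R.T@np.linalg.inv(m["intrinsics"])@np.array([*uv,1.]); return C+d*(z-C[2])/d[2]
def fit(pts,x0,z0=0):
    def f(p,w=None):
        c,s=np.cos(p[2]),np.sin(p[2]); r=[]
        for n,uv,(x,y,z) in pts:
            r.append(proj(n,[p[0]+c*x-s*y,p[1]+s*x+c*y,z0+z])[0]-uv)
        return np.ravel(r)
    s=least_squares(f,x0,loss="soft_l1"); return s.x,f(s.x).reshape(-1,2).round(1).tolist()
E
python3 - <<'E'
from h import *
for n,u in (("top",(262,200)),("top",(262,262)),("top",(398,155)),("scene",(360,250))): print(n,u,back(n,u,0).round(3))
b=[("top",T(486,44),(.105,.093,.115)),("top",T(642,94),(.105,-.093,.115)),
("scene",S(52,188),(.105,-.093,.115)),("scene",S(102,333),(.105,.093,.115)),("scene",S(260,158),(-.105,-.093,.07)),("scene",S(320,293),(-.105,.093,.07)),
("top",T(427,227),(-.105,.093,.07)),("top",T(580,268),(-.105,-.093,.07))]
g=back("top",(398,155),.05); print("bin",fit(b,[g[0],g[1],-.3]))
s=[("top",T(136,211),(.08,.065,.003)),("top",T(243,203),(.08,-.065,.003)),("top",T(139,341),(-.08,.065,.0)),("top",T(249,332),(-.08,-.065,.0)),
("scene",S(555,380),(-.08,-.065,.026)),("scene",S(658,462),(-.08,.065,.026)),("scene",S(443,498),(.08,-.065,.003)),
]
g=back("top",(262,200),0); print("shovel",fit(s,[g[0],g[1],0],.001))
mt=[("top",T(264,118),(.15,-.15,0)),("top",T(30,184),(.15,.15,0)),("top",T(88,419),(-.15,.15,0)),("top",T(330,348),(-.15,-.15,0))]
print("mat",fit(mt,[g[0],g[1],.2],.001))
print("oil cap", back("top",T(380,258),.2),"base",back("top",T(375,292),.0))
for a in((47,326),(78,366)): print("l3",back("top",T(*a),.008))
print(back("scene",S(736,508),.008),back("scene",S(736,568),.008))
print("carton",[back("top",T(*a),.12).round(3) for a in((680,115),(772,146),(637,249),(730,287))])
print("grip tip",back("top",T(193,440),.08), "grip start",back("top",T(193,336),.05))
for n,q in (("l0",((155,252),(207,246))),("l1",((175,285),(229,278))),("l2",((163,316),(216,309)))): print(n,[back("top",T(*a),.011).round(3) for a in q])
E
```

```text
top (262, 200) [0.568 0.221 0.   ]
top (262, 262) [0.383 0.214 0.   ]
top (398, 155) [ 0.714 -0.19   0.   ]
scene (360, 250) [0.564 0.221 0.   ]
bin (array([ 0.68999774, -0.1734808 , -0.31379676]), [[-0.7, 0.4], [-0.2, 0.4], [-1.1, -0.4], [-1.7, 1.2], [-0.3, -1.7], [0.3, -1.6], [-1.1, -1.0], [-0.1, 3.0]])
shovel (array([0.5729323 , 0.22346541, 0.08071582]), [[-0.6, -0.3], [-0.6, 0.1], [0.2, 0.1], [-0.2, 0.8], [-0.6, -0.8], [0.4, 0.4], [-1.6, -0.3]])
mat (array([0.58122945, 0.23964015, 0.29803686]), [[0.2, -0.6], [-0.8, -0.4], [-0.3, 0.4], [0.8, 0.4]])
oil cap [5.52388314e-01 4.16907633e-04 2.00000000e-01] base [0.55140456 0.00197903 0.        ]
l3 [0.50379718 0.39135284 0.008     ]
l3 [0.45665991 0.3517876  0.008     ]
[0.45887008 0.35588935 0.008     ] [0.50321343 0.39392605 0.008     ]
carton [array([ 0.736, -0.335,  0.12 ]), array([ 0.702, -0.436,  0.12 ]), array([ 0.582, -0.283,  0.12 ]), array([ 0.541, -0.383,  0.12 ])]
grip tip [0.36921272 0.20233828 0.08      ] grip start [0.48874264 0.21109391 0.05      ]
l0 [array([0.595, 0.266, 0.011]), array([0.603, 0.204, 0.011])]
l1 [array([0.555, 0.241, 0.011]), array([0.564, 0.176, 0.011])]
l2 [array([0.517, 0.253, 0.011]), array([0.526, 0.191, 0.011])]
```

Call:
jog_arm(
  motion=[
    [0,0,0,0,0,-0.144,1],
    [0,0,0,0,0,-0.144,1],
    [0,0,0,0,0,-0.144,1],
    [0.0406,-0.0127,0,0,0,0,1],
    [0.0406,-0.0127,0,0,0,0,1],
  ],
)

```text
time_s: 0.6
ee_pos: [0.1908, -0.4579, 0.2047]
eef_rot: [-3.14, -0.001, 0.698]
force: [1.1, -1.0, 0.1]
grip_width: 0.0938
grip_force: 0.0
```

Call:
jog_arm(
  motion=[
    [0.0406,-0.0127,0,0,0,0,1],
    [0.0406,-0.0127,0,0,0,0,1],
    [0.0406,-0.0127,0,0,0,0,1],
    [0.0406,-0.0127,0,0,0,0,1],
    [0.0406,-0.0127,0,0,0,0,1],
  ],
)

```text
time_s: 1.1
ee_pos: [0.3059, -0.278, 0.2053]
eef_rot: [-3.141, 0.0, 0.698]
force: [0.9, 0.2, 0.5]
grip_width: 0.0937
grip_force: 0.0
```

Call:
jog_arm(
  motion=[
    [0.0406,-0.0127,0,0,0,0,1],
    [0.0406,-0.0127,0,0,0,0,1],
    [0.0406,-0.0127,0,0,0,0,1],
    [0.0406,-0.0127,0,0,0,0,1],
    [0.0406,-0.0127,0,0,0,0,1],
  ],
)

```text
time_s: 1.6
ee_pos: [0.4205, -0.0987, 0.2054]
eef_rot: [3.142, 0.0, 0.699]
force: [0.4, -0.7, 0.5]
grip_width: 0.0937
grip_force: 0.0
```

Call:
jog_arm(
  motion=[
    [0.0293,-0.0269,0,0,0,0,1],
    [0.0293,-0.0269,0,0,0,0,1],
    [0.0293,-0.0269,0,0,0,0,1],
    [0.0293,-0.0269,0,0,0,0,1],
    [0.0293,-0.0269,0,0,0,0,1],
  ],
)

```text
time_s: 2.1
ee_pos: [0.4454, 0.0985, 0.2054]
eef_rot: [-3.142, 0.0, 0.699]
force: [0.5, -1.3, -0.4]
grip_width: 0.0938
grip_force: 0.0
```

Call:
jog_arm(
  motion=[
    [0.0293,-0.0269,0,0,0,0,1],
    [0.0293,-0.0269,0,0,0,0,1],
    [0.0293,-0.0269,0,0,0,0,1],
    [0.0293,-0.0269,0,0,0,0,1],
    [0.0293,-0.0269,0,0,0,0,1],
  ],
)

```text
time_s: 2.6
ee_pos: [0.471, 0.2957, 0.2052]
eef_rot: [-3.142, 0.001, 0.699]
force: [0.9, -1.9, -0.3]
grip_width: 0.0937
grip_force: 0.0
```

Call:
jog_arm(
  motion=[
    [0.0293,-0.0269,0,0,0,0,1],
    [0.0293,-0.0269,0,0,0,0,1],
    [0,0,0,0,0,0,1],
    [0,0,0,0,0,0,1],
  ],
)

```text
time_s: 3.0
ee_pos: [0.4811, 0.373, 0.2046]
eef_rot: [3.142, 0.002, 0.7]
force: [0.2, -0.1, 0.1]
grip_width: 0.0941
grip_force: 0.0
```

```bash
python3 - <<'E'
from station import ctrl
import cv2
print(ctrl.camera_model("wrist"))
cv2.imwrite("pics/w1.png",ctrl.camera("wrist")[:,:,::-1])
E
```

```text
{'intrinsics': array([[324.71517532,   0.        , 317.69349384],
       [  0.        , 324.71517532, 201.4921547 ],
       [  0.        ,   0.        ,   1.        ]]), 'rvec': array([-2.60399447,  1.21189914,  0.17776907]), 'tvec': array([-0.02387149,  0.55390802,  0.56615773])}
```

View pics/w1.png

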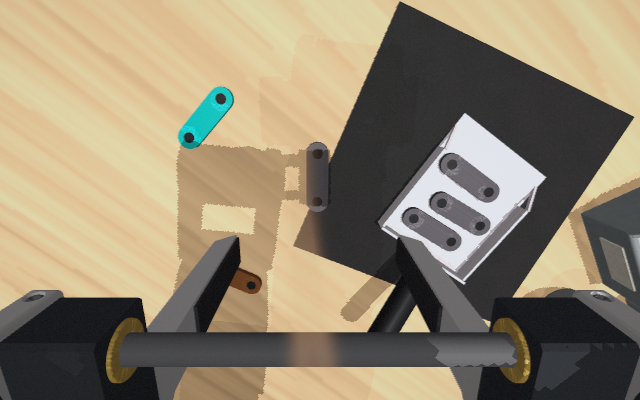

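The wrist view shows the grey link with holes at (317,153) and (318,202), just beside the mat's edge; the pan's front corners are (464,113) and (546,177).

```bash
cat >> h.py <<'E'
from scipy.spatial.transform import Rotation as Ro
def plan(xyz,rpy):
    o=ctrl.get_obs(); R0=Ro.from_euler("xyz",o["eef_rot"]); R1=Ro.from_euler("xyz",rpy)
    print("turn",(R0.inv()*R1).as_rotvec().round(4),"then shift",R1.inv().apply(np.array(xyz)-o["ee_pos"]).round(4))
E
python3 - <<'E'
from h import *
m=ctrl.camera_model("wrist")
a,b=back(0,(317,153),.007,m),back(0,(318,202),.007,m);print(a,b,(a+b)/2,np.arctan2(*(a-b)[1::-1]))
f,g=back(0,(464,113),.004,m),back(0,(546,177),.004,m);print("front",f,g,(f+g)/2, "from fit", .5729+.08*np.cos(.0807),.2235+.08*np.sin(.0807), np.arctan2(*(f-g)[1::-1])-np.pi/2)
plan([*((a+b)/2)[:2],.006],[np.pi,0,np.arctan2(*(a-b)[1::-1])])
E
```

```text
[0.50398103 0.39309261 0.007     ] [0.45931895 0.35404754 0.007     ] [0.48164999 0.37357008 0.007     ] 0.7183954562619348
front [0.64489174 0.29477415 0.004     ] [0.65751105 0.16511186 0.004     ] [0.6512014  0.22994301 0.004     ] from fit 0.6526396417444 0.22994899484220013 0.09701882317459631
turn [ 0.      0.001  -0.0195] then shift [ 0.001  -0.0007  0.199 ]
```

Call:
jog_arm(
  motion=[
    [0.001,-0.001,0.04,0,0,-0.019,0.1],
    [0,0,0.04,0,0,0,0.1],
    [0,0,0.04,0,0,0,0.1],
    [0,0,0.04,0,0,0,0.1],
    [0,0,0.02,0,0,0,0.1],
  ],
  squeeze=40,
)

```text
time_s: 3.55
ee_pos: [0.4806, 0.3721, 0.0224]
eef_rot: [-3.141, 0.004, 0.716]
force: [-0.1, -0.2, -0.3]
grip_width: 0.0577
grip_force: 0.0
```

Call:
jog_arm(
  motion=[
    [0,0,0.014,0,0,0,0.1],
    [0,0,0.007,0,0,0,0.1],
    [0,0,0,0,0,0,-1],
    [0,0,0,0,0,0,-1],
    [0,0,0,0,0,0,-1],
  ],
)

```text
time_s: 4.05
ee_pos: [0.4822, 0.3746, 0.0057]
eef_rot: [3.141, -0.002, 0.718]
force: [-0.5, -0.9, 0.2]
grip_width: 0.0309
grip_force: 0.0
```

Call:
jog_arm(
  motion=[
    [0,0,0,0,0,0,-1],
    [0,0,0,0,0,0,-1],
    [0,0,-0.02,0,0,0,-1],
    [0,0,-0.04,0,0,0,-1],
    [0,0,-0.04,0,0,0,-1],
  ],
)

```text
time_s: 4.55
ee_pos: [0.4812, 0.374, 0.1053]
eef_rot: [-3.141, 0.002, 0.718]
force: [0.6, 0.5, -0.2]
grip_width: 0.0241
grip_force: 40.0
```

Call:
jog_arm(
  motion=[
    [0,0,-0.036,0,0,0.147,-1],
    [0,0,-0.036,0,0,0.147,-1],
    [0,0,-0.036,0,0,0.147,-1],
    [0,0,-0.036,0,0,0.147,-1],
    [0,0,-0.036,0,0,0.147,-1],
  ],
)

```text
time_s: 5.05
ee_pos: [0.4813, 0.3742, 0.2861]
eef_rot: [-3.141, -0.0, -0.023]
force: [-0.9, 0.1, -1.2]
grip_width: 0.0236
grip_force: 40.0
```

Call:
jog_arm(
  motion=[
    [0,0,0,0,0,0.147,-1],
    [0,0,0,0,0,0.15,-1],
    [0.0283,0.035,0,0,0,0,-1],
    [0.0283,0.035,0,0,0,0,-1],
    [0.0283,0.035,0,0,0,0,-1],
  ],
)

```text
time_s: 5.55
ee_pos: [0.53, 0.2469, 0.2844]
eef_rot: [3.142, 0.0, -0.313]
force: [0.3, 0.3, -0.3]
grip_width: 0.0242
grip_force: 40.0
```

Call:
jog_arm(
  motion=[
    [0.0283,0.035,0,0,0,0,-1],
    [0.0283,0.035,0,0,0,0,-1],
    [0.0283,0.035,0,0,0,0,-1],
    [0.0283,0.035,0,0,0,0,-1],
    [0.0283,0.035,0,0,0,0,-1],
  ],
)

```text
time_s: 6.05
ee_pos: [0.6107, 0.0363, 0.2846]
eef_rot: [-3.142, -0.0, -0.314]
force: [1.1, 0.6, -1.0]
grip_width: 0.0238
grip_force: 40.0
```

Call:
jog_arm(
  motion=[
    [0.0283,0.035,0,0,0,0,-1],
    [0.0283,0.035,0,0,0,0,-1],
    [0.0283,0.035,0,0,0,0,-1],
    [0.0283,0.035,0,0,0,0,-1],
    [0.0283,0.035,0,0,0,0,-1],
  ],
)

```text
time_s: 6.55
ee_pos: [0.6911, -0.1739, 0.2845]
eef_rot: [-3.142, 0.0, -0.314]
force: [0.6, 0.4, -0.5]
grip_width: 0.0241
grip_force: 40.0
```

Call:
jog_arm(
  motion=[
    [0,0,0,0,0,0,-1],
    [0,0,0,0,0,0,-1],
  ],
)

```text
time_s: 6.75
ee_pos: [0.6908, -0.1729, 0.2835]
eef_rot: [-3.141, 0.001, -0.316]
force: [-0.5, 0.4, -0.2]
grip_width: 0.0237
grip_force: 40.0
```

```bash
python3 - <<'E'
from h import *
m=ctrl.camera_model("wrist")
im=ctrl.camera("wrist")[:,:,::-1].copy()
cv2.imwrite("pics/w2.png",im)
np.save("w2.npy",m,allow_pickle=True)
o=ctrl.get_obs(); print(o["ee_pos"],o["eef_rot"],o["qpos"])
E
```

```text
[ 0.69078205 -0.17178077  0.28413944] [-3.14141151e+00  6.21515572e-04 -3.14201665e-01] [-2.95245523e-01  6.64766246e-01  8.15547347e-01  1.93690360e-04
  1.66189703e+00  1.58977009e+00]
```

View pics/w2.png

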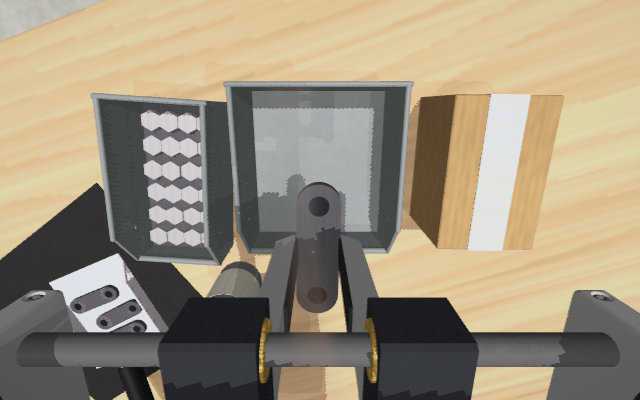

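The wrist view shows the bin squarely ahead: back corners (226,83) and (412,82), front rim ends about (248,250) and (391,250); link well gripped. Refitting the bin.

```bash
python3 - <<'E'
from h import *
M["w"]=np.load("w2.npy",allow_pickle=True).item()
c=[("w",(226,83),(.105,.093,.115)),("w",(412,82),(.105,-.093,.115))]
b=[("top",T(486,44),(.105,.093,.115)),("top",T(642,94),(.105,-.093,.115)),
("scene",S(52,188),(.105,-.093,.115)),("scene",S(102,333),(.105,.093,.115)),("scene",S(260,158),(-.105,-.093,.07)),("scene",S(320,293),(-.105,.093,.07))]
for q in (c,b+c):
    p,r=fit(q,[.69,-.173,-.31]);print(p,r)
    cs,sn=np.cos(p[2]),np.sin(p[2])
    print("rim px",[proj("w",[p[0]-.105*cs-y*sn,p[1]-.105*sn+y*cs,.07])[0].round(1) for y in(.093,-.093)],"rim xy",p[0]-.103*cs,p[1]-.103*sn)
E
```

```text
[ 0.69047014 -0.17357906 -0.310728  ] [[0.5, -0.0], [-0.5, -0.0]]
rim px [array([249.2, 253.7]), array([389.7, 253. ])] rim xy 0.5924026834588378 -0.1420866141769679
[ 0.6904926  -0.17300096 -0.31563851] [[-0.8, 0.2], [-0.3, 0.3], [-1.2, -0.2], [-1.9, 1.4], [-0.3, -1.5], [0.2, -1.3], [0.5, -0.4], [-0.6, 0.6]]
rim px [array([248.4, 253.5]), array([388.9, 253.4])] rim xy 0.592580968289592 -0.14102733975952664
```

```bash
python3 - <<'E'
import cv2
im=cv2.imread("pics/w2.png")[60:280,90:430]
cv2.imwrite("pics/w2c.png",cv2.resize(im,None,fx=2.3,fy=2.3,interpolation=cv2.INTER_CUBIC))
E
```

```text
(no output)
```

View pics/w2c.png

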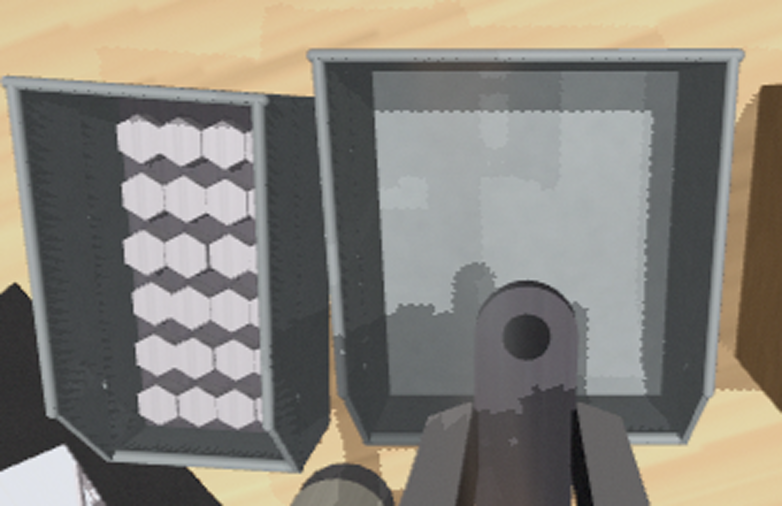

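Call:
jog_arm(
  motion=[
    [0,0,0.045,0,0,0,-1],
    [0,0,0.045,0,0,0,-1],
    [0,0,0.045,0,0,0,-1],
    [0,0,0.045,0,0,0,-1],
    [0,0,0.04,0,0,0,-1],
  ],
)

```text
time_s: 7.3
ee_pos: [0.6905, -0.1703, 0.0632]
eef_rot: [-3.141, 0.0, -0.312]
force: [-0.1, -0.9, -1.0]
grip_width: 0.024
grip_force: 40.0
```

Call:
jog_arm(
  motion=[
    [0,0,0.02,0,0,0,-1],
    [0,0,0.008,0,0,0,-1],
    [0,0,0,0,0,0,-1],
    [0,0,0,0,0,0,0],
    [0,0,0,0,0,0,0],
  ],
)

```text
time_s: 7.8
ee_pos: [0.6918, -0.1721, 0.0386]
eef_rot: [-3.142, -0.003, -0.314]
force: [-0.7, -0.3, 0.1]
grip_width: 0.0363
grip_force: 0.0
```

Call:
jog_arm(
  motion=[
    [0,0,0,0,0,0,0],
    [0,0,-0.03,0,0,0,0],
    [0,0,-0.05,0,0,0,0],
    [0,0,-0.05,0,0,0,0],
    [0,0,-0.05,0,0,0,0],
  ],
)

```text
time_s: 8.3
ee_pos: [0.6906, -0.1721, 0.2194]
eef_rot: [-3.142, -0.001, -0.314]
force: [0.3, -0.3, -0.0]
grip_width: 0.047
grip_force: 0.0
```

Call:
jog_arm(
  motion=[
    [0,0,-0.05,0,0,0,0],
    [0,0,-0.015,0,0,0,0],
  ],
)

```text
time_s: 8.5
ee_pos: [0.6916, -0.1723, 0.2892]
eef_rot: [-3.141, -0.01, -0.314]
force: [-0.1, -0.2, 0.6]
grip_width: 0.0473
grip_force: 0.0
```

```bash
python3 - <<'E'
from h import *
plan([.4457+.003,.2132,.20],[np.pi,0,.085])
E
```

```text
turn [ 0.0017 -0.0096 -0.3992] then shift [-0.2092 -0.4048  0.0892]
```

Call:
jog_arm(
  motion=[
    [0,0,0,0,0,-0.133,0.2],
    [0,0,0,0,0,-0.133,0.2],
    [0,0,0,0,0,-0.133,0.2],
    [-0.0193,-0.0366,0,0,0,0,0.2],
    [-0.0193,-0.0366,0,0,0,0,0.2],
  ],
)

```text
time_s: 9.0
ee_pos: [0.6454, -0.1022, 0.281]
eef_rot: [-3.141, 0.0, 0.084]
force: [1.2, 0.0, -0.5]
grip_width: 0.0568
grip_force: 0.0
```

Call:
jog_arm(
  motion=[
    [-0.0193,-0.0366,0,0,0,0,0.2],
    [-0.0193,-0.0366,0,0,0,0,0.2],
    [-0.0193,-0.0366,0,0,0,0,0.2],
    [-0.0193,-0.0366,0,0,0,0,0.2],
    [-0.0193,-0.0366,0,0,0,0,0.2],
  ],
)

```text
time_s: 9.5
ee_pos: [0.5334, 0.0729, 0.2823]
eef_rot: [-3.142, -0.001, 0.085]
force: [0.4, 0.5, -0.7]
grip_width: 0.0564
grip_force: 0.0
```

Call:
jog_arm(
  motion=[
    [-0.0193,-0.0366,0,0,0,0,0.2],
    [-0.0193,-0.0366,0,0,0,0,0.2],
    [-0.0193,-0.0366,0,0,0,0,0.2],
    [-0.0193,-0.0366,0,0,0,0,0.2],
    [0,0,0.03,0,0,0,0.2],
  ],
)

```text
time_s: 10.0
ee_pos: [0.4445, 0.2146, 0.2552]
eef_rot: [-3.139, -0.007, 0.089]
force: [0.9, 0.0, -0.1]
grip_width: 0.0564
grip_force: 0.0
```

Call:
jog_arm(
  motion=[
    [0,0,0.04,0,0,0,0.2],
    [0,0,0.03,0,0,0,0.2],
    [0,0,0,0,0,0,0.2],
    [0,0,0,0,0,0,0.2],
  ],
)

```text
time_s: 10.4
ee_pos: [0.4457, 0.2111, 0.1829]
eef_rot: [-3.141, -0.001, 0.085]
force: [-0.7, 0.5, 0.6]
grip_width: 0.0561
grip_force: 0.0
```

```bash
python3 - <<'E'
from h import *
m=ctrl.camera_model("wrist")
im=ctrl.camera("wrist")[:,:,::-1].copy()
cv2.imwrite("pics/w3.png",im); np.save("w3.npy",m,allow_pickle=True)
M["w"]=m
def gp(x,y,z):
    c,s=np.cos(.087),np.sin(.087); return [.5725+c*x-s*y,.2232+s*x+c*y,z+.001]
for P in ((.08,.065,.003),(.08,-.065,.003),(-.08,0,.035),(-.2,0,.09)): print(P,proj("w",gp(*P)).round(0))
plan([.4454,.211,.0325],[np.pi,0,.087])
E
```

```text
(0.08, 0.065, 0.003) [[249. -31.]]
(0.08, -0.065, 0.003) [[386. -31.]]
(-0.08, 0, 0.035) [[318. 143.]]
(-0.2, 0, 0.09) [[318. 279.]]
turn [-0.0007 -0.0026 -0.0023] then shift [-0.0007  0.0002  0.151 ]
```

View pics/w3.png

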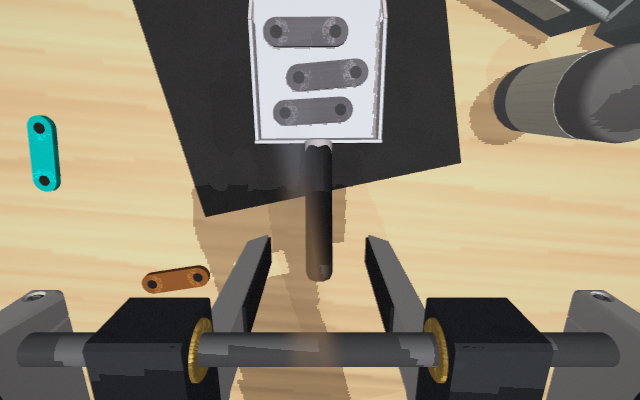

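The wrist view shows the grip axis centred between the fingers at column 318 (rows 145–275), as predicted. Lower and grasp.

Call:
jog_arm(
  motion=[
    [0,0,0.045,0,0,0,0.2],
    [0,0,0.045,0,0,0,0.2],
    [0,0,0.035,0,0,0,0.2],
    [0,0,0.02,0,0,0,0.2],
    [0,0,0.007,0,0,0,0.2],
  ],
  squeeze=60,
)

```text
time_s: 10.95
ee_pos: [0.4456, 0.2111, 0.0293]
eef_rot: [-3.142, 0.0, 0.085]
force: [-0.3, 0.9, 0.0]
grip_width: 0.0564
grip_force: 0.0
```

Call:
jog_arm(
  motion=[
    [0,0,0,0,0,0,-1],
    [0,0,0,0,0,0,-1],
    [0,0,0,0,0,0,-1],
    [0,0,0,0,0,0,-1],
    [0,0,0,0,0,0,-1],
  ],
)

```text
time_s: 11.45
ee_pos: [0.4457, 0.2112, 0.0303]
eef_rot: [-3.141, -0.001, 0.085]
force: [-2.0, -1.5, 7.6]
grip_width: 0.0258
grip_force: 60.0
```

Call:
jog_arm(
  motion=[
    [0,0,-0.005,0,0.03,0,-1],
    [0,0,-0.01,0,0.03,0,-1],
    [0,0,-0.015,0,0.02,0,-1],
    [0,0,-0.015,0,0,0,-1],
    [0,0,-0.01,0,0,0,-1],
  ],
)

```text
time_s: 11.95
ee_pos: [0.4416, 0.2107, 0.0852]
eef_rot: [-3.142, -0.081, 0.085]
force: [-0.4, 0.7, -4.2]
grip_width: 0.0261
grip_force: 60.0
```

```bash
python3 - <<'E'
from h import *
a=ctrl.camera("wrist")[:,:,::-1]; b=ctrl.camera("scene")[120:320,260:500,::-1]
cv2.imwrite("pics/g4.png",np.vstack([a[:250],cv2.resize(b,(396,330)).repeat(1,0) if 0 else cv2.copyMakeBorder(cv2.resize(b,(396,330)),0,0,0,244,cv2.BORDER_CONSTANT)]))
E
```

```text
(no output)
```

View pics/g4.png

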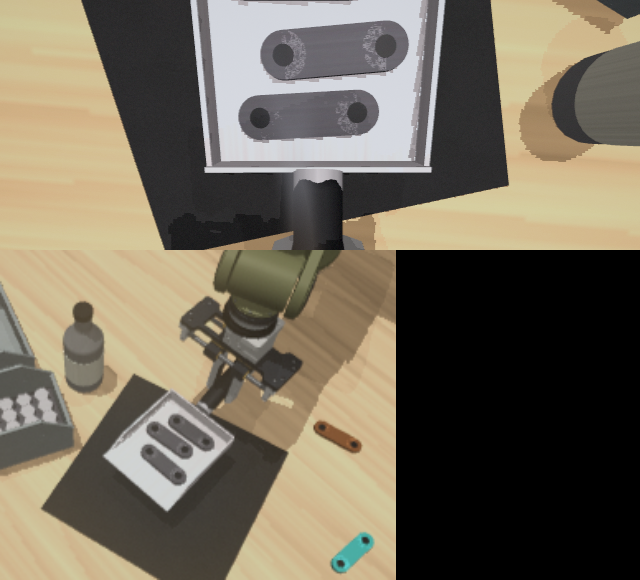

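All three links are aboard and clear of the mat; the back wall's top corners are at (205,168) and (431,168). Check for sag in the grip.

```bash
cat >> h.py <<'E'
def tilt(px,sl=.1274):   # px of the back wall's top corners (left,right) -> shovel sag angle (nose down +) about the grasp point, in the tool frame
    m=np.load("w3.npy",allow_pickle=True).item(); R=Ro.from_euler("xyz",[np.pi,0,.085]); t0=np.array([.4457,.2111,.1829])
    def f(p):
        r=[]
        for uv,y in zip(px,(.065,-.065)):
            q=np.array([-.08+sl,-y+p[1],-(.026+.001-.0303)])-[0,0,-.0188]
            q=Ro.from_rotvec([0,-p[0],0]).apply(q)+[0,0,-.0188]
            w=R.apply(q)+t0
            r.append(cv2.projectPoints(w.reshape(1,3),m["rvec"],m["tvec"],m["intrinsics"],None)[0].ravel()-uv)
        return np.ravel(r)
    s=least_squares(f,[0,0]); return s.x,s.fun
E
python3 - <<'E'
from h import *
print(tilt([(205,168),(431,168)]))
E
```

```text
(array([-0.02724442, -0.00091585]), array([-1.96177318,  3.32583811,  1.96706819,  3.16346841]))
```

Call:
jog_arm(
  motion=[
    [0,0,-0.02,0,0,0,-1],
    [0,0,-0.03,0,0,0,-1],
    [0,0,-0.035,0,0,0,-1],
    [0,0,-0.035,0,0,0,-1],
    [0,0,-0.035,0,0,0,-1],
  ],
)

```text
time_s: 12.55
ee_pos: [0.4292, 0.2095, 0.2393]
eef_rot: [3.141, -0.079, 0.085]
force: [0.3, 0.5, -4.1]
grip_width: 0.0257
grip_force: 60.0
```

Call:
jog_arm(
  motion=[
    [0,0,-0.03,0,0,0,-1],
    [0,0,-0.02,0,0,0,-1],
    [0,0,-0.01,0,0,0,-1],
    [0,0,0,0,0,0,-1],
  ],
)

```text
time_s: 12.95
ee_pos: [0.4251, 0.2094, 0.2987]
eef_rot: [-3.141, -0.081, 0.085]
force: [0.7, -0.6, -4.9]
grip_width: 0.0259
grip_force: 60.0
```

```bash
cat >> h.py <<'E'
BIN=np.array([.6905,-.173]); PSI=-.314
def goal(xb,yb,ze,th,psi=PSI):
    c,s=np.cos(PSI),np.sin(PSI); E=np.array([BIN[0]+c*xb-s*yb,BIN[1]+s*xb+c*yb,ze])
    R=Ro.from_euler("xyz",[np.pi,th,psi]); return E-R.apply([.2074,0,.0293]),[np.pi,th,psi]
def edge():
    o=ctrl.get_obs(); R=Ro.from_euler("xyz",o["eef_rot"]); E=R.apply([.2074,0,.0293])+o["ee_pos"]
    c,s=np.cos(PSI),np.sin(PSI); d=E[:2]-BIN
    print("edge in bin",np.round([c*d[0]+s*d[1],-s*d[0]+c*d[1],E[2]],4),"rot",o["eef_rot"].round(3),"F",o["force"].round(1))
E
python3 - <<'E'
from h import *
edge(); g=goal(-.088,-.008,.27,-.08); print(g); plan(*g); print(ctrl.get_obs()["ee_pos"])
E
```

```text
edge in bin [-0.1778  0.3629  0.2862] rot [-3.141 -0.081  0.085] F [ 0.7 -0.6 -4.9]
(array([ 0.40547632, -0.08885164,  0.28263198]), [3.141592653589793, -0.08, -0.314])
turn [-0.0322 -0.0006  0.3974] then shift [0.0719 0.2897 0.0219]
[0.42513345 0.20938298 0.29871926]
```

Call:
jog_arm(
  motion=[
    [0,0,0,-0.002,0,0.025,-1],
    [0,0,0,-0.004,0,0.05,-1],
    [0,0,0,-0.004,0,0.05,-1],
    [0,0,0,-0.004,0,0.05,-1],
    [0,0,0,-0.004,0,0.05,-1],
  ],
)

```text
time_s: 13.45
ee_pos: [0.4247, 0.2092, 0.2969]
eef_rot: [3.14, -0.078, -0.144]
force: [0.2, -0.9, -4.9]
grip_width: 0.0255
grip_force: 60.0
```

Call:
jog_arm(
  motion=[
    [0,0,0,-0.004,0,0.05,-1],
    [0,0,0,-0.004,0,0.05,-1],
    [0,0,0,-0.004,0,0.045,-1],
    [0.0025,0.01,0,-0.002,0,0.027,-1],
    [0.005,0.02,0,0,0,0,-1],
  ],
)

```text
time_s: 13.95
ee_pos: [0.4228, 0.1782, 0.2979]
eef_rot: [3.14, -0.078, -0.314]
force: [0.1, -0.5, -4.8]
grip_width: 0.0254
grip_force: 60.0
```

Call:
jog_arm(
  motion=[
    [0.0075,0.03,0,0,0,0,-1],
    [0.0075,0.03,0,0,0,0,-1],
    [0.0075,0.03,0,0,0,0,-1],
    [0.0075,0.03,0,0,0,0,-1],
    [0.0075,0.03,0,0,0,0,-1],
  ],
)

```text
time_s: 14.45
ee_pos: [0.4117, 0.0225, 0.3014]
eef_rot: [3.141, -0.079, -0.314]
force: [0.4, -0.4, -4.6]
grip_width: 0.0256
grip_force: 60.0
```

Call:
jog_arm(
  motion=[
    [0.0075,0.03,0,0,0,0,-1],
    [0.0075,0.03,0,0,0,0,-1],
    [0.006,0.025,0,0,0,0,-1],
    [0.0035,0.015,0,0,0,0,-1],
    [0.0025,0.01,0,0,0,0,-1],
  ],
)

```text
time_s: 14.95
ee_pos: [0.4034, -0.0901, 0.3037]
eef_rot: [3.141, -0.079, -0.315]
force: [0.6, -0.1, -5.0]
grip_width: 0.0255
grip_force: 60.0
```

Call:
jog_arm(
  motion=[
    [0,0,0,0,0,0,-1],
    [0,0,0,0,0,0,-1],
  ],
)

```text
time_s: 15.15
ee_pos: [0.404, -0.0885, 0.3041]
eef_rot: [3.142, -0.079, -0.314]
force: [-0.1, 0.2, -4.1]
grip_width: 0.0259
grip_force: 60.0
```

```bash
python3 - <<'E'
from h import *
edge(); g=goal(-.088,-.008,.10,-.08); plan(*g); print(ctrl.get_obs()["ee_pos"])
a=ctrl.camera("wrist")[:,:,::-1];cv2.imwrite("pics/w5.png",a)
E
```

```text
edge in bin [-0.0896 -0.0081  0.2914] rot [ 3.142 -0.079 -0.314] F [-0.1  0.2 -4.1]
turn [0.0001 0.0005 0.0002] then shift [-1.37e-02 -1.00e-04  1.91e-01]
[ 0.40395344 -0.08845969  0.30414474]
```

View pics/w5.png

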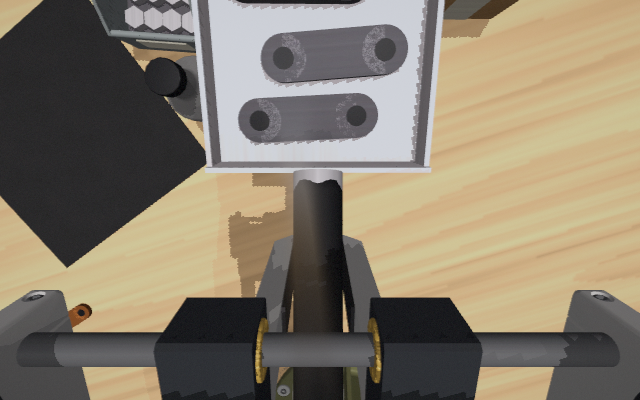

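The links sit unchanged at rows 45 and 115, and the bottle at (170,80) is clear to the left of the pan. Lower to 100 mm.

Call:
jog_arm(
  motion=[
    [-0.001,0,0.015,0,0,0,-1],
    [-0.002,0,0.03,0,0,0,-1],
    [-0.002,0,0.03,0,0,0,-1],
    [-0.002,0,0.03,0,0,0,-1],
    [-0.002,0,0.03,0,0,0,-1],
  ],
)

```text
time_s: 15.7
ee_pos: [0.4058, -0.0885, 0.1681]
eef_rot: [3.141, -0.08, -0.312]
force: [0.7, 0.0, -4.0]
grip_width: 0.0258
grip_force: 60.0
```

Call:
jog_arm(
  motion=[
    [-0.002,0,0.025,0,0,0,-1],
    [-0.002,0,0.02,0,0,0,-1],
    [-0.001,0,0.01,0,0,0,-1],
    [0,0,0,0,0,0,-1],
  ],
)

```text
time_s: 16.1
ee_pos: [0.4048, -0.0885, 0.1132]
eef_rot: [3.141, -0.078, -0.313]
force: [-0.0, 1.6, -4.2]
grip_width: 0.0259
grip_force: 60.0
```

```bash
python3 - <<'E'
from h import *
edge(); plan(*goal(-.088,-.008,.085,.1)); plan(*goal(-.088,-.008,.070,.1))
b=ctrl.camera("scene")[80:300,170:440,::-1];cv2.imwrite("pics/s6.png",cv2.resize(b,None,fx=2.5,fy=2.5,interpolation=cv2.INTER_CUBIC))
E
```

```text
edge in bin [-0.0887 -0.0076  0.1001] rot [ 3.141 -0.078 -0.313] F [-0.   1.6 -4.2]
turn [ 0.0002 -0.178   0.0013] then shift [ 0.0042  0.0001 -0.0222]
turn [ 0.0002 -0.178   0.0013] then shift [ 0.0057  0.0001 -0.0073]
```

View pics/s6.png

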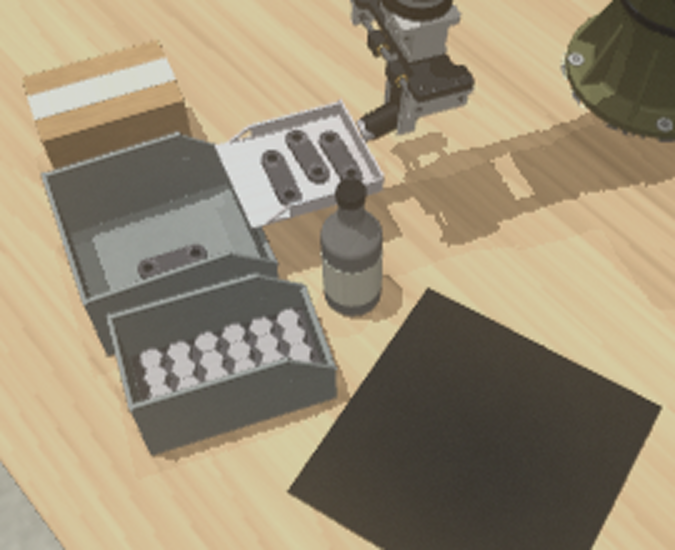

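The scene picture shows the blade edge over the bin's rim (edge about (240,190)), three links aboard and the fourth in the bin; the bottle is clear. Pitch slightly nose-down and bring it to just above contact.

Call:
jog_arm(
  motion=[
    [0.001,0,-0.006,0,-0.045,0,-1],
    [0.001,0,-0.006,0,-0.045,0,-1],
    [0.001,0,-0.006,0,-0.045,0,-1],
    [0.001,0,-0.0045,0,-0.043,0,-1],
    [0,0,0,0,0,0,-1],
  ],
)

```text
time_s: 16.65
ee_pos: [0.41, -0.0905, 0.1379]
eef_rot: [3.141, 0.096, -0.313]
force: [0.6, 0.2, -4.8]
grip_width: 0.0255
grip_force: 60.0
```

Call:
jog_arm(
  motion=[
    [0,0,0.004,0,0,0,-1],
    [0,0,0.004,0,0,0,-1],
    [0,0,0.003,0,0,0,-1],
    [0,0,0,0,0,0,-1],
  ],
)

```text
time_s: 17.05
ee_pos: [0.4072, -0.0897, 0.125]
eef_rot: [3.141, 0.099, -0.313]
force: [-0.9, -0.1, -3.9]
grip_width: 0.0257
grip_force: 60.0
```

```bash
python3 - <<'E'
from h import *
edge()
E
```

```text
edge in bin [-0.0916 -0.0082  0.0755] rot [ 3.141  0.099 -0.313] F [-0.9 -0.1 -3.9]
```

Call:
jog_arm(
  motion=[
    [0.003,0,0.002,0,0,0,-1],
    [0,0,0.002,0,0,0,-1],
    [0,0,0.001,0,0,0,-1],
    [0,0,0,0,0,0,-1],
  ],
)

```text
time_s: 17.45
ee_pos: [0.4103, -0.0907, 0.1204]
eef_rot: [3.141, 0.097, -0.314]
force: [0.6, -0.4, -1.9]
grip_width: 0.0258
grip_force: 60.0
```

Call:
jog_arm(
  motion=[
    [0,0,0.002,0,0,0,-1],
    [0,0,0.001,0,0,0,-1],
    [0,0,0,0,0,0,-1],
  ],
)

```text
time_s: 17.75
ee_pos: [0.41, -0.0906, 0.1175]
eef_rot: [3.141, 0.097, -0.313]
force: [-0.6, 0.3, 2.5]
grip_width: 0.0256
grip_force: 60.0
```

Call:
jog_arm(
  motion=[
    [0,0,0.001,0,0,0,-1],
    [0,0,0,0,0,0,-1],
  ],
)

```text
time_s: 17.95
ee_pos: [0.4098, -0.0906, 0.1163]
eef_rot: [3.141, 0.098, -0.313]
force: [-1.1, 0.7, 2.7]
grip_width: 0.0253
grip_force: 60.0
```

```bash
python3 - <<'E'
from h import *
edge()
E
```

```text
edge in bin [-0.0889 -0.0082  0.067 ] rot [ 3.141  0.098 -0.313] F [-1.1  0.7  2.7]
```

Pressed on the rim with about 7 N and all links aboard. Now tip about the rim.

Call:
jog_arm(
  motion=[
    [0.0017,0,-0.0096,0,-0.05,0,-1],
    [0.0017,0,-0.0096,0,-0.05,0,-1],
    [0.0017,0,-0.0096,0,-0.05,0,-1],
    [0,0,0,0,0,0,-1],
  ],
)

```text
time_s: 18.35
ee_pos: [0.4192, -0.0937, 0.1441]
eef_rot: [3.141, 0.249, -0.314]
force: [0.7, -0.0, -2.0]
grip_width: 0.0254
grip_force: 60.0
```

```bash
python3 - <<'E'
from h import *
edge()
E
```

```text
edge in bin [-0.0888 -0.0083  0.0646] rot [ 3.141  0.249 -0.314] F [ 0.7 -0.  -2. ]
```

Call:
jog_arm(
  motion=[
    [0,0,0.0015,0,0,0,-1],
    [0.0017,0,-0.009,0,-0.05,0,-1],
    [0.0017,0,-0.009,0,-0.05,0,-1],
    [0.0017,0,-0.009,0,-0.05,0,-1],
    [0,0,0,0,0,0,-1],
  ],
)

```text
time_s: 18.85
ee_pos: [0.4308, -0.0974, 0.1666]
eef_rot: [3.141, 0.397, -0.314]
force: [0.3, -0.7, 2.2]
grip_width: 0.0256
grip_force: 60.0
```

```bash
python3 - <<'E'
from h import *
edge()
E
```

```text
edge in bin [-0.0904 -0.0083  0.0594] rot [ 3.141  0.397 -0.314] F [ 0.3 -0.7  2.2]
```

Call:
jog_arm(
  motion=[
    [0.002,0,-0.0094,0,-0.05,0,-1],
    [0.002,0,-0.0094,0,-0.05,0,-1],
    [0.002,0,-0.0092,0,-0.05,0,-1],
    [0,0,0,0,0,0,-1],
    [0,0,0,0,0,0,-1],
  ],
)

```text
time_s: 19.35
ee_pos: [0.4468, -0.1025, 0.1887]
eef_rot: [3.141, 0.545, -0.314]
force: [2.8, -1.2, 0.5]
grip_width: 0.0257
grip_force: 60.0
```

```bash
python3 - <<'E'
from h import *
edge()
b=ctrl.camera("scene")[60:260,170:440,::-1];cv2.imwrite("pics/s7.png",cv2.resize(b,None,fx=2.5,fy=2.5,interpolation=cv2.INTER_CUBIC))
E
```

```text
edge in bin [-0.0914 -0.0082  0.0561] rot [ 3.141  0.545 -0.314] F [ 2.8 -1.2  0.5]
```

I have now viewed 11 pictures, one over the limit, so I won't view any more. From here I check by image code: the dark fraction of the pan, sampled in the scene and top cameras.

```bash
cat >> h.py <<'E'
def pan():
    o=ctrl.get_obs(); R=Ro.from_euler("xyz",o["eef_rot"])
    xs=np.linspace(-.07,.075,30); ys=np.linspace(-.055,.055,12)
    P=np.array([[x+.1274,-y,-(.003+.001-.0303)] for x in xs for y in ys]); W=R.apply(P)+o["ee_pos"]
    for n in("scene","top"):
        im=ctrl.camera(n); uv=proj(n,W).round().astype(int); v=im[uv[:,1].clip(0,399),uv[:,0].clip(0,639)].mean(1).reshape(30,12)
        print(n,"rows rear->front, #=dark"); print("\n".join("".join("#" if a<100 else "+" if a<150 else "." for a in r) for r in v[::2]))
E
python3 - <<'E'
from h import *
pan(); edge()
E
```

```text
scene rows rear->front, #=dark
#+#+++++++++
#++.++++++++
#....+++++++
.....+++++++
...+++++++++
.....+++++++
...+++++++++
...+++++++++
...+.+++++++
....++++++++
...........+
...........+
............
............
............
top rows rear->front, #=dark
############
############
############
############
############
############
############
############
############
############
############
############
############
############
##########++
edge in bin [-0.0917 -0.0082  0.0565] rot [ 3.141  0.546 -0.314] F [2.5 0.2 0.1]
```

Call:
jog_arm(
  motion=[
    [0.002,0,-0.0088,0,-0.05,0,-1],
    [0.002,0,-0.0088,0,-0.05,0,-1],
    [0.002,0,-0.0088,0,-0.05,0,-1],
    [0,0,0.0005,0,0,0,-1],
    [0,0,0,0,0,0,-1],
  ],
)

```text
time_s: 20.0
ee_pos: [0.4653, -0.1086, 0.207]
eef_rot: [3.141, 0.697, -0.314]
force: [2.8, -1.8, 0.8]
grip_width: 0.0259
grip_force: 60.0
```

```bash
cat >> h.py <<'E'
def binfloor(n="scene"):
    c,s=np.cos(PSI),np.sin(PSI); im=ctrl.camera(n)
    xs=np.linspace(-.1,.1,26); ys=np.linspace(.088,-.088,45)
    W=[[BIN[0]+c*x-s*y,BIN[1]+s*x+c*y,.008] for x in xs for y in ys]
    uv=proj(n,W).round().astype(int); v=im[uv[:,1],uv[:,0]].mean(1).reshape(26,45)
    print(n,"floor back->front, left->right"); print("\n".join("".join("%x"%int(a/16) for a in r) for r in v[::-1]))
E
python3 - <<'E'
from h import *
pan(); edge(); binfloor(); binfloor("top")
E
```

```text
scene rows rear->front, #=dark
+++#++++++++
++++++++++++
++++++++++++
+#++.+++++++
++.+++++++++
+.++++++++++
++...+++++++
....++++++++
...+++++++++
.....+++++++
...+.+++++++
...+++++++++
...+++++++++
...+.+++++++
...+++++++++
top rows rear->front, #=dark
############
############
############
############
############
############
############
############
############
############
############
############
############
############
############
edge in bin [-0.094  -0.0082  0.0517] rot [ 3.141  0.697 -0.314] F [ 3.  -0.8  0.3]
scene floor back->front, left->right
555555555555555556a77767777777777777777666665
a9aa99a79a66555556a77777777777777777777666665
5555555556a8555557a77777777777777777776666655
5555555556a6555557aaaa999aa999999999999976665
5555555557a6555557999999999999999999999996665
55555555598655554899999a99999999999999a976665
555555555985555558a999999999999a9999999976665
555555556a65555555955669999999999999999966665
555555556a65555556986446699999999999999976665
555555547a65555556966444779999999999999996665
555555549855555556966666689999999999999976665
55555555975555555796666
[... 1197 characters left out ...]
3333333333
677777777777642444443333333334444444444444344
577777777777742555543333333322222222222222222
577777777777753555532222222221221111321111121
577777777777763433222222111122123334333343321
577777777777742211111122344343444444444444444
577777777777751111122333434344444444444444444
577556555667522112233333344443444444444444444
563112211015112222233333334444444444444444444
562211110000111122333333333334434444444344444
562111110011011223333333334344444444444444444
552111110010011223333333334444444443444444444
663221111101101323333333443444444444444444444
442212101010012333333333344444344444444444444
211221111112422233333343434444444444444444444
225455421445522233333343444444444444444444444
```

Call:
jog_arm(
  motion=[
    [0,0,0.001,0,0,0,-1],
    [0,0,0,0,0,0,-1],
    [0,0,0,0,0,0,-1],
  ],
)

```text
time_s: 20.5
ee_pos: [0.4648, -0.1084, 0.2069]
eef_rot: [3.141, 0.698, -0.314]
force: [1.0, -1.7, 3.4]
grip_width: 0.0256
grip_force: 60.0
```

```bash
python3 - <<'E'
from h import *
w=ctrl.camera("wrist"); o=cv2.imread("pics/w5.png")
f=lambda im:"\n".join("".join("%x"%int(a/16) for a in r) for r in im[2:165:9,205:435:7].mean(2))
print(f(w));print();print(f(o)); edge()
E
```

```text
89999999999999999999999dccccccdda
99999999999999999999999dccccccdd8
8999999999999999999999cdccdcccdd8
69999999999999999999a99ddddcc99c9
59999999999999999999a9cdddd999996
58999999999999999999a99ddd9999996
58999999999999999999a999999999996
589999999999999999999999999999986
589999999999999999999999999999985
589999999999999999899999999999986
57999999999999999999999ddd9999986
5599989999999999998999cddd9999986
5599989999999999988999ddda9999966
5599999999999999988989ad898889956
759999999998999998899888899899856
959999999999999998898898999899868
959999999998999998898998999899869
957878777787877777777777777777768
999999999999999999999999999999999

5ccdb81122211121111211adcdccdccc5
5dddddddddddddddddddddddddddddca5
6ddcddddddddddddddddddddddddddda5
5dddddddddddddddda6666667766cdda5
6dddddddda6676666666666767466dd95
6cddddddd66477766666666774446cd95
69dddddd764446766666666784466dd95
66dddddda65447766666666678668dd85
56ddddddd666676666666666646dddd65
75dddddddda9aaaacaddddddddddddd55
95ddddddddddddddddddddddddddddd55
d5dddda576666666666666669dddddd59
d5ddd76656866666666663366ddddda5c
d5ddd66333666666666763356ddddd85d
d5cdd65337666666666666569ddddd95d
d5bddd65665666665555558ddddddd85d
c55ddddddddcdcdddddddddddddddd95d
555ddddddddcdccddddddddddddddd65d
57777777777888877777777777777775b
edge in bin [-0.0945 -0.0082  0.0512] rot [ 3.141  0.698 -0.314] F [ 1.7 -0.9  3.1]
```

The pan is empty, with contact held. Lift away, level, and go back to the mat.

Call:
jog_arm(
  motion=[
    [-0.013,0,-0.015,0,0,0,-1],
    [-0.026,0,-0.031,0,0,0,-1],
    [-0.026,0,-0.031,0,0,0,-1],
    [-0.026,0,-0.031,0,0,0,-1],
    [0,0,0,0,0,0,-1],
  ],
)

```text
time_s: 21.05
ee_pos: [0.4648, -0.1083, 0.3522]
eef_rot: [3.141, 0.692, -0.314]
force: [0.3, -0.7, -3.4]
grip_width: 0.0253
grip_force: 60.0
```

Call:
jog_arm(
  motion=[
    [0,0,0,0,0.14,0,-1],
    [0,0,0,0,0.14,0,-1],
    [0,0,0,0,0.14,0,-1],
    [0,0,0,0,0.14,0,-1],
    [0,0,0,0,0.138,0,-1],
  ],
)

```text
time_s: 21.55
ee_pos: [0.4643, -0.1082, 0.347]
eef_rot: [3.141, -0.004, -0.313]
force: [0.4, -0.1, -1.5]
grip_width: 0.0259
grip_force: 60.0
```

Call:
jog_arm(
  motion=[
    [0,0,0,0,0,0,-1],
    [0,0,0,0,0,0,-1],
  ],
)

```text
time_s: 21.75
ee_pos: [0.4639, -0.1081, 0.3474]
eef_rot: [3.141, 0.004, -0.314]
force: [0.2, 0.8, -1.9]
grip_width: 0.0253
grip_force: 60.0
```

```bash
python3 - <<'E'
from h import *
plan([.4457,.2112,.30],[np.pi,0,.085]); edge()
M["w"]=ctrl.camera_model("wrist")
# back wall top edge in the wrist image: row of brightest->dark transition beneath the pan
w=ctrl.camera("wrist").mean(2)
for c in (230,270,370,410): print(c,w[150:185,c].astype(int).tolist())
print([w[150,190:225].astype(int).tolist(),w[150,415:450].astype(int).tolist()])
E
```

```text
turn [-0.0006  0.0038 -0.3985] then shift [ 0.009  -0.3197  0.0474]
edge in bin [-0.0283 -0.0082  0.3173] rot [ 3.141  0.004 -0.314] F [ 0.2  0.8 -1.9]
230 [203, 203, 203, 203, 203, 202, 111, 115, 115, 115, 116, 115, 117, 120, 186, 204, 203, 203, 203, 187, 168, 167, 168, 171, 172, 173, 172, 171, 173, 171, 171, 172, 174, 172, 173]
270 [204, 204, 204, 203, 204, 203, 113, 116, 114, 115, 117, 116, 115, 116, 185, 204, 204, 204, 204, 190, 175, 174, 175, 175, 175, 175, 174, 174, 173, 172, 171, 169, 164, 163, 164]
370 [206, 206, 203, 202, 202, 202, 110, 109, 109, 111, 110, 113, 111, 110, 188, 207, 206, 206, 206, 188, 170, 172, 170, 170, 170, 171, 175, 175, 174, 173, 171, 170, 171, 174, 176]
410 [202, 202, 202, 202, 201, 201, 108, 109, 109, 110, 111, 112, 114, 93, 182, 199, 200, 200, 199, 187, 170, 173, 174, 173, 173, 171, 165, 156, 158, 161, 163, 166, 168, 169, 169]
[[31, 34, 34, 31, 27, 36, 41, 59, 64, 63, 63, 60, 61, 188, 200, 200, 200, 200, 165, 101, 80, 86, 88, 89, 88, 86, 85, 86, 117, 194, 203, 202, 203, 204, 206], [136, 137, 99, 87, 86, 86, 86, 88, 90, 89, 89, 88, 166, 201, 206, 206, 206, 200, 177, 169, 169, 169, 169, 168, 168, 169, 168, 170, 170, 169, 169, 170, 169, 171, 172]]
```

No slip in the grip (back wall still at row 169). Back to the mat.

Call:
jog_arm(
  motion=[
    [0,0,0,0,0.002,-0.133,-1],
    [0,0,0,0,0.002,-0.133,-1],
    [0,0,0,0,0,-0.133,-1],
    [0.001,-0.04,0,0,0,0,-1],
    [0.001,-0.04,0,0,0,0,-1],
  ],
)

```text
time_s: 22.3
ee_pos: [0.46, -0.0281, 0.3464]
eef_rot: [3.142, 0.001, 0.084]
force: [0.8, 0.1, -1.4]
grip_width: 0.0261
grip_force: 60.0
```

Call:
jog_arm(
  motion=[
    [0.001,-0.04,0,0,0,0,-1],
    [0.001,-0.04,0,0,0,0,-1],
    [0.001,-0.04,0,0,0,0,-1],
    [0.001,-0.04,0,0,0,0,-1],
    [0.001,-0.04,0,0,0,0,-1],
  ],
)

```text
time_s: 22.8
ee_pos: [0.4477, 0.173, 0.3464]
eef_rot: [3.139, 0.001, 0.085]
force: [0.2, 0.0, -2.0]
grip_width: 0.0259
grip_force: 60.0
```

Call:
jog_arm(
  motion=[
    [0.002,-0.04,0,0,0,0,-1],
    [0,0,0.03,0,0,0,-1],
    [0,0,0.045,0,0,0,-1],
    [0,0,0.045,0,0,0,-1],
    [0,0,0.045,0,0,0,-1],
  ],
)

```text
time_s: 23.3
ee_pos: [0.4466, 0.2111, 0.1795]
eef_rot: [3.139, 0.001, 0.086]
force: [0.5, -0.7, -3.0]
grip_width: 0.0255
grip_force: 60.0
```

Call:
jog_arm(
  motion=[
    [0,0,0.045,0,0,0,-1],
    [0,0,0.03,0,0,0,-1],
    [0,0,0.02,0,0,0,-1],
    [0,0,0,0,0,0,-1],
    [0,0,0,0,0,0,-1],
  ],
)

```text
time_s: 23.8
ee_pos: [0.4474, 0.2111, 0.0873]
eef_rot: [3.14, -0.001, 0.085]
force: [0.2, -0.8, -1.4]
grip_width: 0.0259
grip_force: 60.0
```

```bash
python3 - <<'E'
from h import *
plan([.4457,.2112,.0305],[np.pi,0,.085])
E
```

```text
turn [ 0.0019 -0.0013  0.0004] then shift [-0.0017 -0.0003  0.0568]
```

Call:
jog_arm(
  motion=[
    [0,0,0.025,0,0,0,-1],
    [0,0,0.017,0,0,0,-1],
    [0,0,0.008,0,0,0,-1],
    [0,0,0.004,0,0,0,-1],
    [0,0,0.0015,0,0,0,-1],
  ],
)

```text
time_s: 24.3
ee_pos: [0.4479, 0.2112, 0.0327]
eef_rot: [3.141, -0.004, 0.085]
force: [0.6, -0.4, -1.8]
grip_width: 0.0255
grip_force: 60.0
```

Call:
jog_arm(
  motion=[
    [0,0,0,0,0,0,-1],
    [0,0,0,0,0,0,-0.1],
    [0,0,0,0,0,0,0.2],
    [0,0,0,0,0,0,0.2],
    [0,0,0,0,0,0,0.2],
  ],
)

```text
time_s: 24.8
ee_pos: [0.4476, 0.2111, 0.0324]
eef_rot: [3.141, -0.004, 0.086]
force: [-0.1, -0.1, 0.8]
grip_width: 0.0538
grip_force: 0.0
```

Call:
jog_arm(
  motion=[
    [0,0,-0.02,0,0,0,0.2],
    [0,0,-0.04,0,0,0,0.2],
    [0,0,-0.05,0,0,0,0.2],
    [0,0,-0.05,0,0,0,0.2],
    [0,0,-0.05,0,0,0,0.2],
  ],
)

```text
time_s: 25.3
ee_pos: [0.4462, 0.211, 0.2444]
eef_rot: [3.14, -0.004, 0.085]
force: [-0.2, 0.0, -1.3]
grip_width: 0.0562
grip_force: 0.0
```

Call:
jog_arm(
  motion=[
    [-0.04,0,0,0,0,0,0.2],
    [-0.04,0,0,0,0,0,0.2],
    [0,0,0,0,0,0,0.2],
    [0,0,0,0,0,0,0.2],
  ],
)

```text
time_s: 25.7
ee_pos: [0.3669, 0.2045, 0.2424]
eef_rot: [3.141, -0.005, 0.086]
force: [0.6, 0.8, -0.1]
grip_width: 0.0567
grip_force: 0.0
```

```bash
python3 - <<'E'
from h import *
binfloor(); binfloor("top")
im=ctrl.camera("top"); b=(im.min(2)>150).astype(np.uint8); b[:, :190]=0; b[:,310:]=0; b[:150]=0; b[280:]=0
n,l,s,c=cv2.connectedComponentsWithStats(b)
for i in range(1,n):
    if s[i,4]>200: print(s[i],c[i],back("top",c[i],.004), cv2.minAreaRect(np.argwhere(l==i)[:,::-1].astype(np.float32)))
E
```

```text
scene floor back->front, left->right
555555555555555556966656666666666666666656655
999999969955555556976666666666666666666666655
545555555597555557976666666666666666666666655
555555555696555547999999999999999999999866665
555555554696555547999999999999999999999886655
555555554885555548999999999999999999999865555
555555554875555558a99999999999999999999865555
555555545965545554855669999999999999999865555
545555556965555445975345589999999999999865555
555555546964555555965434659999999999999886555
554555548855555455965666678999999999999865655
555555558655445456965556579999999999999865555
554554557955455446965556579999999999999866655
445544547955444557965556578999999999998865655
555445547754554447965655579999999999999666655
555444449755555447867576689999999999999866555
455544569655554545875433558868799999999866655
455555479655555555965555555555555579999866655
555555489655555556975454545555444454678866675
454554487555555556954556555555555555445766665
455554696555555557953336555555555543335886665
555555576454445546755655555657565566889966655
555555487555555666555555556655677699999976655
55555
[... 854 characters left out ...]
333
577677666676667666643223456666666666666655332
477677777667664434432222332323335666666665333
577766677666532123333222233222112365676663333
567777677676321112222333222222223333246664333
567776777767643232221233323333233210134665333
566776667777766653321133232232323332336775333
477677777766677665532333343333533555676774333
666776776667766344433333333334434666666764332
666666666666666565655656565565654656666666555
222222232322234444444444444444444422223232222
112222122212133333333333333333333222122122211
[ 240  171   43   52 1949] [261.48486403 195.80759364] [0.58035681 0.22228283 0.004     ] ((261.9499816894531, 196.21595764160156), (49.43132019042969, 41.10783767700195), 86.34777069091797)
```

```bash
python3 - <<'E'
from h import *
for n in("top","scene"):
    a=cv2.imread(f"pics/{n}0.png"); b=ctrl.camera(n)[:,:,::-1]
    d=(cv2.GaussianBlur(cv2.absdiff(a,b),(5,5),0).max(2)>35).astype(np.uint8)
    k,l,s,c=cv2.connectedComponentsWithStats(d)
    print(n,[(s[i].tolist(),c[i].round().tolist()) for i in range(1,k) if s[i,4]>15])
im=ctrl.camera("scene"); c,s=np.cos(PSI),np.sin(PSI)
uv=proj("scene",[[BIN[0]+c*x-s*y,BIN[1]+s*x+c*y,.008] for x in(-.1,.03) for y in(.09,-.09)]); u0,v0=uv.min(0).astype(int); u1,v1=uv.max(0).astype(int)
print(u0,v0);print("\n".join("".join("%x"%int(q/8) if q<128 else "." for q in r) for r in im[v0:v1+1,u0:u1+1].mean(2)))
E
```

```text
top [([376, 148, 32, 43, 632], [392.0, 173.0]), ([239, 169, 44, 6, 158], [260.0, 171.0]), ([243, 185, 29, 11, 272], [257.0, 190.0]), ([241, 196, 44, 31, 728], [263.0, 212.0]), ([199, 216, 16, 24, 196], [207.0, 226.0]), ([190, 230, 450, 170, 29011], [374.0, 346.0]), ([290, 355, 6, 9, 31], [293.0, 359.0]), ([320, 368, 6, 11, 41], [322.0, 373.0]), ([296, 379, 5, 10, 35], [298.0, 383.0]), ([318, 393, 9, 7, 43], [322.0, 396.0])]
scene [([310, 0, 5, 5, 22], [312.0, 2.0]), ([298, 0, 151, 106, 5356], [387.0, 51.0]), ([413, 0, 19, 9, 105], [423.0, 3.0]), ([437, 0, 138, 103, 7937], [505.0, 43.0]), ([473, 22, 10, 25, 68], [479.0, 35.0]), ([426, 99, 41, 30, 521], [445.0, 115.0]), ([440, 101, 10, 3, 17], [444.0, 102.0]), ([390, 100, 156, 135, 8163], [464.0, 155.0]), ([432, 127, 7, 5, 19], [435.0, 129.0]), ([224, 162, 49, 29, 546], [252.0, 176.0]), ([346, 215, 51, 43, 938], [369.0, 240.0]), ([343, 249, 27, 25, 337], [356.0, 261.0]), ([320, 255, 38, 36, 193], [338.0, 273.0]), ([418, 259, 11, 28, 238], [424.0, 274.0])]
220 151
aaaaaaaaaaaaaaaaaaaaaaaaaaaaaaaaaaaaaaaaaaa.................
aaaaaaaaaaaa
[... 2886 characters left out ...]
9a9a9aaaaaaaaaaaaaaaaaaaaaaaa
aaaaaa9aaabcee....fca99aaa9aa9a9a999aaaaaaaaaa9a9a9aaaaaaaaa
aaaaaaacce....fdb98aaaaaaa9aa999aa9aaaaaaaaaaaaaaaaaaaaaaaaa
aaabcee....eca98aaaaaaaaaaaa99999aaaaaa99a9aaaaaaaaaaaaaaaaa
cce....fdb99aaaaaa9aa9a9a9aa9aa9a99999aa99aaaaaaaaaaaaaaaaaa
....eca9999aaaaaaaa99aaa99aaaaa9a99999aaaaaaaaaaaaaaaaaa9aaa
fdba9aaaaaaaaaaaa99a9aaa9a9aaa9a999aaaaaaaa9aa9aaaaaaaaaaaaa
99aaaaaaaaa9aaaaaaaaaaaaa9aaa9a9aa9aaaaaa9aaaaaaaaaaaabdb998
aaaaaaaaaaaaaaaa99aaa9a9aa9a9aaaaaaaa9a9aaaa9a9aaaadef...b99
aaaaaaaaaaaaaaaaaaaa9aaaaaa9aaaaa9a9aa9a99aaaa9999b.......db
aaaaaaaaaaaaaaaaaa99aaaa9aaaaaaaaaaa9aa9aadeeea998e........c
aaaaaaaaaaaaaa9aaaaaaaaaaaa999a9aaa9aa9aef....ea8a.........b
```

Four links are in the bin, the neighbours are unmoved and the shovel is on the mat. Handing in.

```bash
python3 -c "
from station import ctrl
print(ctrl.hand_in())"
```

```text
the job is handed in; nothing more can be done
None
```

The job is handed in, though the hand-in returned no verdict: camera checks show all four links in the wide bin and the empty shovel released on the mat, with the bins, carton and bottle where they stood (I viewed 11 pictures, one over the limit of 10).

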